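Shut the sample cover and hold the shutter arm open for a reading

ROBOT

A 7-joint arm with a two-finger parallel gripper is mounted at the origin on the work surface. World frame = base frame: x ahead of the robot, y to its left, z up, the work surface at z = 0. Lengths are in mm, angles in rad, forces in N, time in s.
With the tool pointing down it reaches from about 400 to 850 mm from the base axis. Payload 4.5 kg.
Tool frame: the origin (TCP) lies on the front face of the gripper's body, between the roots of the fingers; the fingertips stand 64 mm ahead of it and the grasp point (between the pads) lies 45 mm ahead of it; x points along the fingers, y is the direction in which the jaws open and shut, and the axes are right-handed (so a half turn about x gives the same grasp; the last joint's range is limited). The gripper opens to 88 mm and grips with 3 to 60 N. Pads are 18 mm wide; open, the fingers measure 123 mm over their backs; the gripper's body (75 mm by 187 mm) begins 45 mm behind the grasp point.
Start: joints at [1.355, 0.689, -0.195, 1.565, 0.157, 0.902, -0.215], TCP at [154.533, -605.613, 302.743] pointing down, gripper open.
Joint ranges: [-3.01, 3.01], [-0.46, 2.08], [-1.47, 1.51], [0.13, 2.56], [-1, 4.14], [0.04, 2.09], [-2.66, 2.66]. Speed limits (rad/s): [2.57, 2.57, 3.14, 3.14, 3.14, 3.14, 3.14].

INTERFACE

Orientations are given as [roll, pitch, yaw] about the fixed x, y, z axes, in that order (R = Rz(yaw) Ry(pitch) Rx(roll)).
In Python, from plant import r, vision, nets gives the robot as it stands.
- The arm moves only by the tool step_arm, never from a script. Its argument "commands" is a list of rows, each a list of 3 entries, a list of its own where there are three numbers: the closure in counts, from 0 (fully open) to 255 (shut), then the shift along the tool's x, y, z in mm, then the turn, a rotation vector about the tool's x, y, z in rad. In form: [[fingers, [x, y, z], [wx, wy, wz]], ...]. A call has 1 to 5 rows; each row is the pose to reach, as a shift and turn from the pose commanded when the call began, along the tool's axes at that moment; what a row does not reach only later rows make up. A row lasts 1/12 s, in which the tool goes at most 41.7 mm and 7.16 degrees, less where a joint would pass 70% of its speed; a pose out of reach is approached as far as the arm can. A call with a gripper value outside its range is refused whole. The fingers move at their own pace and stop on an object; "squeeze" is the grip in N (left out, the last holds). Time passes only in rows, so rows that repeat a pose let the fingers close. It gives the time, the measured TCP pose, the force and the opening at its end, in the units of the state.
- r.read_state(): the state, without advancing time (a new reading comes with each control period).
- vision.grab_frame(name): name is "side" or "top" or "wrist"; returns a dict with "frame" (400x640x3 uint8, blue, green, red), "fx", "fy", "cx", "cy" (pixels), "D" ([k1, k2, p1, p2, k3] as OpenCV has them; the pictures are not rectified), "rvec" (rotation vector, rad) and "tvec" (3), from world to camera coordinates, as OpenCV has them; the wrist camera has in their place "T_tool_cam" (4x4, takes a point from camera to tool coordinates, whose origin is the TCP and whose axes are the tool frame's). Camera axes: x right, y down, z forward; pixel columns grow to the right and rows downward; lengths in mm; the calibration is good to about 2 mm. A picture is of the moment at which its call begins: read the wrist's pose just before it. There is no depth.
- r.sign_off(): hands the job in, once; it reports no verdict.
Trained networks look in a picture, given as the dict that the camera call returned (one of the last four; its "shot" number tells which), for a name from the list of things; names that differ only in an ending like _2 or _b are one class to them, and where a whole thing is asked for, a point or a joint stands for the part that bears it (a point fixed in the world has none). Each returns a list of dicts, best first, with "p" (0 to 1); they miss things now and then, are a little off and sometimes report something else, mostly with a low value. They report only what shows in the picture. A call takes as long as a camera call.
- nets.regions_of(query, picture): "pixels" (400x640 bool, what is visible of it) and "bbox" ([centre column, centre row, width, height] in pixels, round what is visible of it).
The state is a dict: "t": time; "q": joint angles; "joint_velocities": joint speeds; "joint_efforts": joint torques, N m; "tool_pos": TCP position; "eef_rot": TCP orientation; "ft_force": force on the tool from outside, world axes, zero at the start; "moment": the same for the moment, N m; "opening": opening from 0.0 (shut) to 1.0 (fully open).
Only numpy, scipy, OpenCV 4.12 (cv2) and the standard library are available. Lean on these libraries where they do the work, as an engineer would, in place of code of your own. Each camera call takes 0.05 s, during which the arm holds its last target. There are 200 camera calls.

TASK

Get the tube reader ready and hold it for a reading: first slide the flat cover fully shut over the sample compartment, and only then swing the spring-loaded shutter arm by its upright post forward (away from the robot base) all the way to its stop. Finish while holding: the fingers must still be keeping the arm against its stop when the program ends, because it springs back if let go. Leave the tube rack, the bottle and the tip box where they stand.

Things in the scene. Friction and masses are not known exactly. Their poses are not given: they have to be found in the camera images.
- reader: Fixed white instrument, 240 (its x) x 300 (y) x 80 mm high. Origin: centre of its underside; z up; front with dark display faces its -x, roughly to the robot. Flat deck at z = 80 mm. Left half (+y): open sample compartment, x -95 to -5, y 60 to 130 mm, rails beside it (12 mm above deck) at y 46 and 144, and the cover. Right half: sprung shutter arm and two stop pins 39 mm above deck.
- cover (a joint): Slide of the flat grey cover (100 x 90 mm, top 6 mm above deck) in m: 0 = fully shut over the compartment (end stop), 0.09 = fully open, pushed to the reader's +x; closing moves it to the reader's -x. Stays where it is left; friction about 2 N.
- cover_grip (a point): Middle of the cover's upright grip rib, 20 mm above the deck; the rib is 12 mm thick (along reader x), 42 mm long (along reader y), and rises from the cover's top to 34 mm above deck. Axes parallel to the reader's. When shut it lies at reader (-50, 95, 100) mm.
- shutter_arm (a joint): Steel shutter arm's angle (rad) about its vertical pivot: 0 = rest, 1.1 = stop. Grows anticlockwise from above: the post travels forward, to the reader's +x. The arm points 0.55 rad to the -x side of the reader's -y direction at rest, 0.55 rad to the +x side at the stop. The spring pushes back at the post with 2.5 N at rest to 8 N at the stop, and returns the arm when let go.
- post_mid (a point): On the axis of the upright black round post at the end of the shutter arm, 90 mm from the pivot axis, 60 mm above deck (140 above table). The post is 14 mm in diameter and rises from the arm's top (38 mm above deck) to 82 mm above deck. The point's x axis points from pivot to post, z up; it moves with the arm.
- pivot (a point): Point on the arm's vertical pivot axis at deck level, at reader (0, -30, 80) mm. Axes parallel to the reader's; fixed.
- tube_rack: Loose orange rack with three capped tubes, 150 x 70 x 104 mm high, left of the reader. Bystander. Origin: centre of its underside.
- bottle: Loose amber bottle, 54 mm in diameter, 115 mm high, right of the reader. Bystander. Origin: centre of its underside.
- tip_box: Loose white box with blue lid, 124 x 89 x 65 mm high, right of the reader. Bystander. Origin: centre of its underside.

How it is judged (in metres and radians):
On the way, in this order (a step that is already met when the one before it is completed fails the run):
1. the cover is fully shut while the shutter arm is still at rest (value of joint cover below 0.005 m and value of joint shutter_arm below 0.2 rad), for 0.2 s.
2. the fingers hold the shutter arm at its stop (value of joint shutter_arm above 1.03 rad and contact force between the fingers and shutter_arm above 2 N), for 0.5 s.
At the end, for the whole second after the job is handed in: Cover within 5 mm of fully shut, shutter arm within 0.07 rad of its stop (beyond 1.03 of 1.10 rad) and held there by the fingers with more than 2 N, through the last second (all of step 2 and value of joint cover below 0.005 m); the arm keeps its last pose, push and grip.
It fails at once if the shutter arm is swung (beyond 0.4 rad) while the cover is open by more than 20 mm (value of joint shutter_arm above 0.4 rad and value of joint cover above 0.02 m).
It fails at once if the tube rack, the bottle or the tip box is shifted by more than 25 mm or tipped (distance of any of tube_rack, bottle, tip_box from where it was at the start of the episode above 0.025 m or angle between any of tube_rack, bottle, tip_box's own z axis and vertical above 0.4 rad).
It also fails if it takes over 53 s, if anything falls off the work surface, if the arm or the gripper's body presses on something with over 40 N, if the wrist force passes 120 N, or if a joint passes its speed limit or range.

## Working session

There is one attempt and no reset: what is moved stays moved. The work goes in short steps, Python scripts to look and compute and a tool call to move; the robot and the scene stay as the last step left them, time stands still between calls to the robot, and variables do not carry over. Pictures are saved under pics/ and viewed, about 8 in all and at most 12, crops included, and the job is handed in when it is done.

Besides the shell and the picture viewer there is one more tool, called after "Request:" by a JSON object that holds its "op" and its "data", one argument or row to a line. step_arm: Moves the arm, as the interface text tells. Its arguments: {"type":"object","properties":{"commands":{"type":"array","items":{"type":"array"}},"squeeze":{"type":"number"}},"required":["commands"]}

```bash
mkdir -p pics; ls
python3 - <<'E'
from plant import r, vision, nets
import cv2,pickle
print(r.read_state())
out={}
for n in("side","top"):
    d=vision.grab_frame(n); cv2.imwrite(f"pics/{n}0.png",d["frame"])
    print({k:v for k,v in d.items() if k!="frame"})
    for q in("reader","cover_grip","cover","post_mid","shutter_arm","tube_rack","bottle","tip_box"):
        for x in nets.regions_of(q,d)[:2]:
            print(n,q,round(x["p"],2),x["bbox"]); out.setdefault((n,q),x)
    out[n]=d
pickle.dump(out,open("d0.pkl","wb"))
E
```

```text
pics
{'t': 0.0, 'q': array([ 1.35480855,  0.68998359, -0.1945272 ,  1.56634171,  0.15731605,
        0.90251468, -0.21510318]), 'joint_velocities': array([ 0.00064558,  0.00036446, -0.00044746,  0.00144846,  0.00093282,
       -0.00062907,  0.00156621]), 'joint_efforts': array([-9.37712430e-04, -5.27576351e+01, -1.26696713e+00, -1.53434247e+01,
       -5.25945181e-02,  6.47755223e-03,  1.92889815e-04]), 'tool_pos': array([ 154.33298635, -605.10926519,  301.91113879]), 'eef_rot': array([-1.49466904,  1.56894357,  1.89681249]), 'ft_force': array([-0.01054964,  0.30518362, -0.06890754]), 'moment': array([ 0.02677432, -0.00938552,  0.02170583]), 'opening': 1.0012057848805749}
{'fx': 375.8031220105003, 'fy': 375.8031220105003, 'cx': 322.23533792263896, 'cy': 203.61290957096512, 'D': array([-0.08146285,  0.        ,  0.        ,  0.        ,  0.        ]), 'rvec': array([ 0.49900544, -2.7958965 ,  0.99015752]), 'tvec': array([559.35951789, 195.64308008, 849.58516037]), 'shot': 1}
side reader 0.81 [342.2, 196.2, 139.6, 128.2]
side cover_grip 0.91 [321.4, 198.9, 51.5, 38.8]
side cover 0.68 [
[... 446 characters left out ...]
 'cx': 319.03736646981264, 'cy': 196.41527142170062, 'D': array([-0.0983012,  0.       ,  0.       ,  0.       ,  0.       ]), 'rvec': array([ 2.17798824, -2.20639389,  0.07936601]), 'tvec': array([  10.44634984,  579.5412045 , 1089.83245719]), 'shot': 2}
top reader 0.83 [356.4, 201.4, 154.5, 131.5]
top reader 0.19 [448.5, 262.2, 30.4, 24.5]
top cover_grip 0.85 [317.1, 185.8, 40.9, 51.7]
top cover 0.66 [317.7, 187.7, 49.0, 51.4]
top cover 0.38 [471.2, 183.0, 46.9, 54.6]
top post_mid 0.71 [379.2, 210.9, 56.4, 52.8]
top shutter_arm 0.94 [379.9, 209.7, 55.7, 54.5]
top tube_rack 0.58 [248.9, 174.4, 38.6, 62.4]
top bottle 0.63 [448.6, 263.8, 34.0, 24.8]
top tip_box 0.68 [472.6, 181.4, 48.4, 62.1]
```

Run:
```python
import pickle,cv2
o=pickle.load(open("d0.pkl","rb"))
cv2.imwrite("pics/topc.png",cv2.resize(o["top"]["frame"][110:290,220:510],(797,495),interpolation=3))
cv2.imwrite("pics/sidec.png",cv2.resize(o["side"]["frame"][90:300,230:450],(628,600),interpolation=3))
```

```text
(no output)
```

View pics/topc.png

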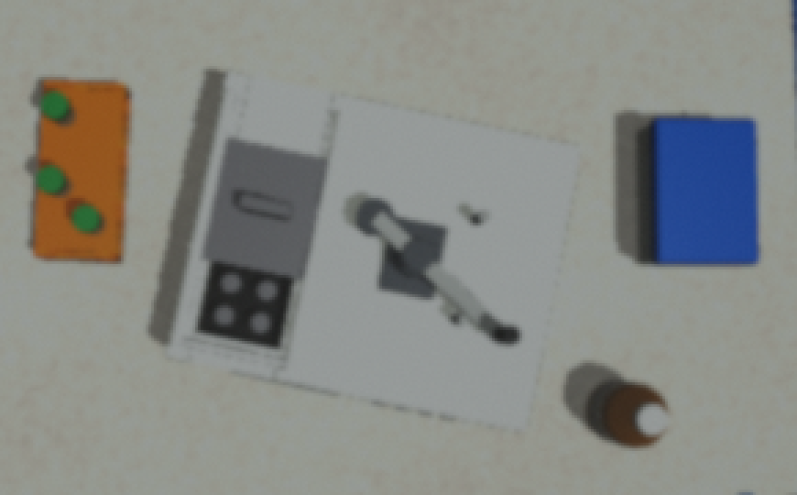

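View pics/sidec.png

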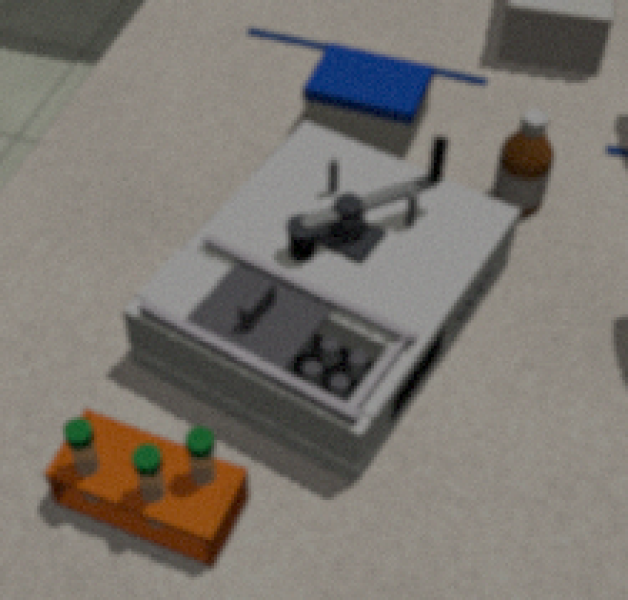

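```bash
cat > geo.py <<'E'
import numpy as np,cv2
def proj(d,P): 
    K=np.array([[d["fx"],0,d["cx"]],[0,d["fy"],d["cy"]],[0,0,1]])
    return cv2.projectPoints(np.array(P,float),d["rvec"],d["tvec"],K,d["D"])[0][:,0]
def Rz(a): return np.array([[np.cos(a),-np.sin(a),0],[np.sin(a),np.cos(a),0],[0,0,1]])
def post(th,z=140):
    a=-np.pi/2-.55+th
    return [90*np.cos(a),-30+90*np.sin(a),z]
def world(P,p): return np.array(P)@Rz(p[2]).T+[p[0],p[1],0]
E
python3 - <<'E'
import pickle,numpy as np
from scipy.optimize import least_squares
from geo import *
o=pickle.load(open("d0.pkl","rb"))
C=[[120,150,80],[120,-150,80],[-120,-150,80],[-120,150,80]]
top=np.array([[225,72],[580,145],[527,430],[172,355],[262,203],[512,332]])/2.748+[220,110]
side=np.array([[130,318],[310,125],[520,208],[358,425],[259,304],[441,142]])/2.857+[230,90]
def res(p):
    P=world(C+[[-50+p[3],95,114],post(p[4],162)],p)
    return np.concatenate([proj(o["top"],P)-top,proj(o["side"],P)-side]).ravel()
s=least_squares(res,[600,0,-.18,60,0],loss="soft_l1",x_scale=[100,100,.1,10,.1]);p=s.x
print(p,"\n",res(p).reshape(-1,2).round(1))
np.save("p.npy",p)
print("grip",world([-50+p[3],95,100],p),"shut",world([-50,95,100],p),"post",world(post(0),p),"end",world(post(1.1),p),"piv",world([0,-30,80],p))
for n in("top","side"):
    d=o[n];R=cv2.Rodrigues(d["rvec"])[0];print(n,"cam",-R.T@d["tvec"])
E
```

```text
[ 5.64057964e+02 -7.96993650e+01 -2.17011678e-01  6.30191992e+01
  2.39151584e-03] 
 [[-0.3 -0.6]
 [ 0.6 -0.2]
 [-0.2  1. ]
 [-3.2  1.1]
 [ 0.5  1.6]
 [-0.2  0.9]
 [-3.4 -2.8]
 [-2.8 -2.4]
 [-0.1 -0.3]
 [ 1.1  3.3]
 [-0.6 -3.7]
 [-0.8 -1.2]]
grip [597.22647528  10.26923749 100.        ] shut [535.68537677  23.83804982 100.        ] post [ 495.13978304 -173.79461832  140.        ] end [ 587.01677281 -194.05200178  140.        ] piv [ 557.59859371 -108.99572195   80.        ]
top cam [ 508.03421166   11.93139908 1124.93146465]
side cam [377.39022002 552.47016016 790.76391782]
```

```bash
cat > ov.py <<'E'
from geo import *
def overlay(d,p,box,k):
    x0,y0,x1,y1=box
    im=cv2.resize(d["frame"][y0:y1,x0:x1],None,fx=k,fy=k,interpolation=2)
    def L(P,c,closed=True):
        q=((proj(d,world(P,p))-[x0-.5,y0-.5])*k*8).astype(np.int32)
        cv2.polylines(im,[q],closed,c,1,cv2.LINE_AA,3)
    sq=lambda a,b,e,f,z:[[a,b,z],[e,b,z],[e,f,z],[a,f,z]]
    L(sq(-120,-150,120,150,80),(0,0,255)); L(sq(-120,-150,120,150,0),(0,255,255))
    s=p[3]; L(sq(s-56,74,s-44,116,114),(0,255,0)); L(sq(-95,60,-5,130,80),(255,0,0))
    L(sq(s-100,50,s,140,86),(255,0,255))
    t=post(p[4],162); b=post(p[4],118)
    c=[[7*np.cos(a),7*np.sin(a),0] for a in np.arange(0,6.3,.3)]
    L(np.array(c)+t,(255,255,0)); L([t,b],(255,255,0),False)
    return im
E
python3 - <<'E'
import pickle
from ov import *
o=pickle.load(open("d0.pkl","rb"));p=np.load("p.npy")
a=overlay(o["top"],p,(265,120,445,290),3.3);b=overlay(o["side"],p,(260,120,430,290),3.3)
cv2.imwrite("pics/ova.png",a);cv2.imwrite("pics/ovb.png",b)
E
```

```text
(no output)
```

View pics/ova.png

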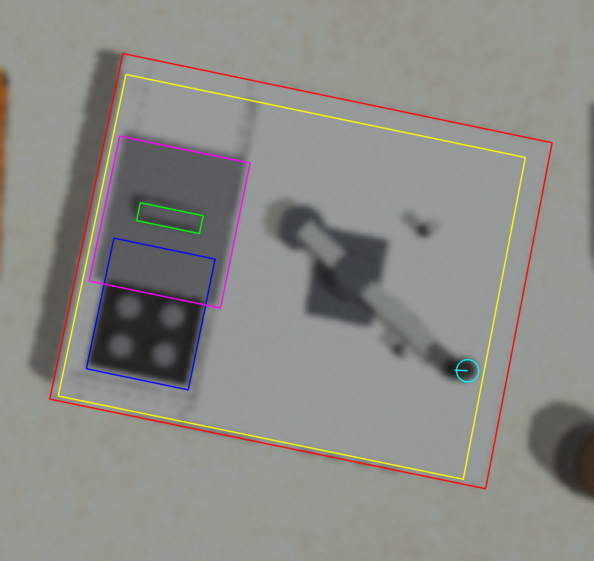

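View pics/ovb.png

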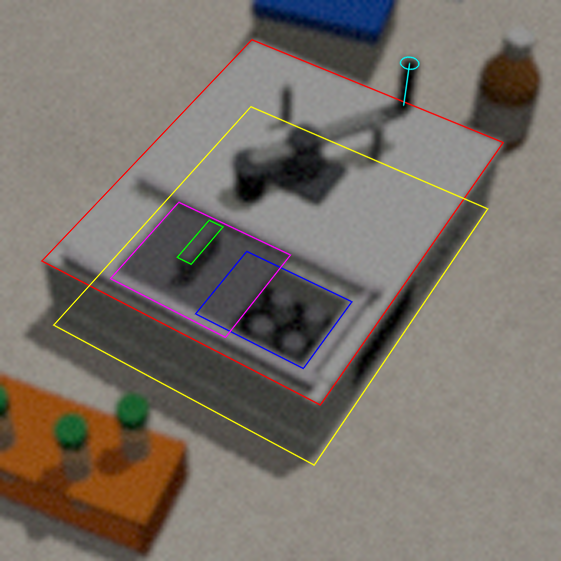

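```bash
cat > mv.py <<'E'
from geo import *
from plant import r,vision,nets
from scipy.spatial.transform import Rotation as Ro
def pose():
    s=r.read_state(); return s,np.array(s["tool_pos"]),Ro.from_euler("xyz",s["eef_rot"])
def to(target,yaw):
    "shift, turn in tool axes to TCP target with tool x down and tool y along world yaw (or opposite)"
    s,t,R=pose(); best=None
    for k in(0,np.pi):
        y=np.array([np.cos(yaw+k),np.sin(yaw+k),0]);x=np.array([0,0,-1.])
        D=R.inv()*Ro.from_matrix(np.c_[x,y,np.cross(x,y)])
        if best is None or D.magnitude()<best.magnitude(): best=D
    print("t",round(s["t"],2),"tcp",t.round(1),"F",np.round(s["ft_force"],1),"open",round(s["opening"],3),"q7",round(s["q"][6],2))
    print("shift",R.inv().apply(np.array(target)-t).round(1),"turn",best.as_rotvec().round(3))
    return R
E
python3 - <<'E'
from mv import *
p=np.load("p.npy")
R=to([590,0,300],p[2]);print(R.as_matrix().round(3))
E
```

```text
t 0.9 tcp [ 154.5 -605.6  302.8] F [ 0.9 -0.5  0.2] open 1.001 q7 -0.22
shift [   2.7 -479.2 -571.7] turn [-1.104  0.    -0.   ]
[[ 0.     0.247 -0.969]
 [-0.    -0.969 -0.247]
 [-1.     0.    -0.   ]]
```

Request:
{"op": "step_arm", "data": {
  "commands": [
    [0,[0,-24,-28],[-0.11,0,0]],
    [0,[0,-48,-57],[-0.22,0,0]],
    [0,[0,-72,-85],[-0.33,0,0]],
    [0,[0,-96,-114],[-0.44,0,0]],
    [0,[0,-120,-143],[-0.55,0,0]]
  ]
}}

```text
t: 1.32
tool_pos: [264.1, -452.6, 303.0]
eef_rot: [1.288, 1.57, -1.049]
ft_force: [0.6, -0.6, -0.8]
opening: 1.0
```

Run:
```python
from mv import *
p=np.load("p.npy")
to([590,0,300],p[2])
```

```text
t 1.32 tcp [ 264.1 -452.6  303. ] F [ 0.6 -0.6 -0.8] open 1.0 q7 -0.09
shift [   2.8  -78.9 -552.1] turn [-0.549  0.    -0.001]
```

Request:
{"op": "step_arm", "data": {
  "commands": [
    [0,[0,-5,-37],[-0.11,0,0]],
    [0,[0,-11,-74],[-0.22,0,0]],
    [0,[0,-16,-111],[-0.33,0,0]],
    [0,[0,-21,-148],[-0.44,0,0]],
    [0,[0,-27,-187],[-0.55,0,0]]
  ]
}}

```text
t: 1.73
tool_pos: [375.1, -300.1, 303.0]
eef_rot: [0.664, 1.57, -1.124]
ft_force: [0.4, -0.3, -0.1]
opening: 0.999
```

Run:
```python
from mv import *
p=np.load("p.npy")
to([565,-60,340],p[2])
```

```text
t 1.73 tcp [ 375.1 -300.1  303. ] F [ 0.4 -0.3 -0.1] open 0.999 q7 -0.04
shift [ -37.1  133.9 -275.2] turn [ 0.     0.001 -0.001]
```

Request:
{"op": "step_arm", "data": {
  "commands": [
    [0,[-5,17,-34],[0,0,0]],
    [0,[-10,34,-69],[0,0,0]],
    [0,[-15,50,-103],[0,0,0]],
    [0,[-20,67,-138],[0,0,0]],
    [0,[-25,83,-172],[0,0,0]]
  ]
}}

```text
t: 2.15
tool_pos: [494.2, -149.7, 328.2]
eef_rot: [1.371, 1.57, -0.421]
ft_force: [0.5, -0.0, -0.0]
opening: 0.997
```

Request:
{"op": "step_arm", "data": {
  "commands": [
    [0,[-4,17,-34],[0,0,0]],
    [0,[-8,34,-69],[0,0,0]],
    [0,[-12,51,-103],[0,0,0]],
    [0,[-12,51,-103],[0,0,0]]
  ]
}}

```text
t: 2.48
tool_pos: [569.9, -53.0, 341.2]
eef_rot: [2.55, 1.561, 0.769]
ft_force: [0.8, 0.7, 0.2]
opening: 1.001
```

```bash
cat >> mv.py <<'E'
def wrist():
    s,t,R=pose(); d=vision.grab_frame("wrist")
    T=np.eye(4);T[:3,:3]=R.as_matrix();T[:3,3]=t
    W=np.linalg.inv(T@np.array(d["T_tool_cam"]))
    d["rvec"]=cv2.Rodrigues(W[:3,:3])[0].ravel();d["tvec"]=W[:3,3]
    return d
E
python3 - <<'E'
from mv import *
from ov import overlay
import pickle
p=np.load("p.npy")
to(world([-50+p[3],95,300],p),p[2])
d=wrist();print(d["fx"],d["T_tool_cam"])
pickle.dump(d,open("w0.pkl","wb"))
cv2.imwrite("pics/w0.png",overlay(d,p,(0,0,640,400),1.25))
E
```

```text
t 2.48 tcp [569.9 -53.  341.2] F [0.8 0.7 0.2] open 1.001 q7 -0.51
shift [ 41.9  13.2 -67.2] turn [ 0.007 -0.009 -0.006]
283.1699126905414 [[-1.04553161e-03 -2.81312342e-01  9.59615690e-01 -8.16314175e+01]
 [ 9.99999436e-01 -4.74247263e-04  9.50504896e-04 -1.16863977e-01]
 [ 1.87706357e-04  9.59616143e-01  2.81312679e-01 -7.15298157e+01]
 [ 0.00000000e+00  0.00000000e+00  0.00000000e+00  1.00000000e+00]]
```

View pics/w0.png

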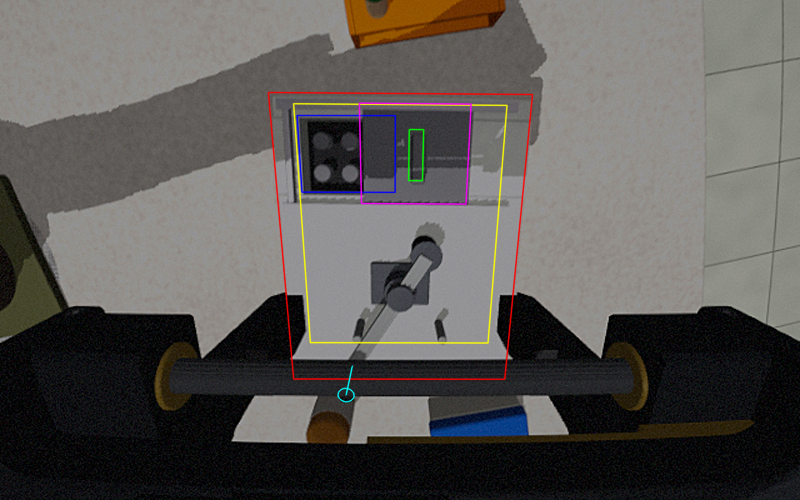

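Request:
{"op": "step_arm", "data": {
  "commands": [
    [0,[18,6,-32],[0.003,-0.004,-0.003]],
    [0,[38,13,-67],[0.007,-0.009,-0.006]],
    [0,[78,13,-67],[0.007,-0.009,-0.006]],
    [0,[118,13,-67],[0.007,-0.009,-0.006]],
    [0,[118,13,-67],[0.007,-0.009,-0.006]]
  ]
}}

```text
t: 2.95
tool_pos: [588.0, -1.4, 214.9]
eef_rot: [-0.908, 1.546, -2.707]
ft_force: [-1.3, -0.8, -1.0]
opening: 0.998
```

Run:
```python
from mv import *
p=np.load("p.npy")
to(world([-50+p[3],95,158],p),p[2])
```

```text
t 2.95 tcp [588.   -1.4 214.9] F [-1.3 -0.8 -1. ] open 0.998 q7 -0.7
shift [ 56.5   7.4 -14.4] turn [-0.011  0.015  0.019]
```

Request:
{"op": "step_arm", "data": {
  "commands": [
    [0,[0,0,0],[0,0,0]],
    [0,[0,0,0],[0,0,0]],
    [0,[0,0,0],[0,0,0]]
  ]
}}

```text
t: 3.2
tool_pos: [594.1, -0.3, 224.4]
eef_rot: [-0.184, 1.563, -1.985]
ft_force: [0.2, 0.4, 1.7]
opening: 1.0
```

Run:
```python
from mv import *
p=np.load("p.npy")
to(world([-50+p[3],95,158],p),p[2])
```

```text
t 3.2 tcp [ 5.941e+02 -3.000e-01  2.244e+02] F [0.2 0.4 1.7] open 1.0 q7 -0.7
shift [ 66.3   0.8 -11.5] turn [-0.013  0.008  0.002]
```

Request:
{"op": "step_arm", "data": {
  "commands": [
    [0,[20,1,-11],[-0.013,0.008,0.002]],
    [0,[43,1,-11],[-0.013,0.008,0.002]],
    [0,[55,1,-11],[-0.013,0.008,0.002]],
    [0,[63,1,-11],[-0.013,0.008,0.002]],
    [0,[65,1,-11],[-0.013,0.008,0.002]]
  ]
}}

```text
t: 3.62
tool_pos: [595.7, 9.7, 156.5]
eef_rot: [-1.176, 1.566, -2.963]
ft_force: [0.1, -0.0, -0.3]
opening: 1.002
```

Request:
{"op": "step_arm", "data": {
  "commands": [
    [60,[0,0,0],[0,0,0]],
    [120,[0,0,0],[0,0,0]],
    [180,[0,0,0],[0,0,0]],
    [255,[0,0,0],[0,0,0]],
    [255,[0,0,0],[0,0,0]]
  ],
  "squeeze": 10
}}

```text
t: 4.03
tool_pos: [596.0, 10.4, 157.2]
eef_rot: [-1.332, 1.568, -3.118]
ft_force: [0.0, 0.3, 0.7]
opening: 0.648
```

Request:
{"op": "step_arm", "data": {
  "commands": [
    [255,[0,0,0],[0,0,0]],
    [255,[0,0,0],[0,0,0]],
    [255,[0,0,0],[0,0,0]],
    [255,[0,0,0],[0,0,0]],
    [255,[0,0,0],[0,0,0]]
  ],
  "squeeze": 10
}}

```text
t: 4.45
tool_pos: [595.7, 10.4, 156.6]
eef_rot: [-1.318, 1.567, -3.104]
ft_force: [-0.3, 0.1, -0.8]
opening: 0.269
```

Run:
```python
from mv import *
p=np.load("p.npy")
to(world([-50+p[3],95,158],p),p[2])
to(world([-50,95,158],p),p[2])
```

```text
t 4.45 tcp [595.7  10.4 156.6] F [-0.3  0.1 -0.8] open 0.269 q7 -0.75
shift [-1.4  1.5 -0.2] turn [0.002 0.001 0.004]
t 4.45 tcp [595.7  10.4 156.6] F [-0.3  0.1 -0.8] open 0.269 q7 -0.75
shift [ -1.1 -61.5  -0.3] turn [0.002 0.001 0.004]
```

Closing is slow; continue until it holds the 12 mm rib (≈0.136).

Request:
{"op": "step_arm", "data": {
  "commands": [
    [255,[0,0,0],[0,0,0]],
    [255,[0,0,0],[0,0,0]],
    [255,[0,0,0],[0,0,0]],
    [255,[0,0,0],[0,0,0]],
    [255,[0,0,0],[0,0,0]]
  ],
  "squeeze": 15
}}

```text
t: 4.87
tool_pos: [596.0, 10.4, 156.7]
eef_rot: [-1.354, 1.567, -3.14]
ft_force: [1.9, 0.0, -1.6]
opening: 0.133
```

Request:
{"op": "step_arm", "data": {
  "commands": [
    [255,[0,-12,0],[0,0,0]],
    [255,[0,-24,0],[0,0,0]],
    [255,[0,-36,0],[0,0,0]],
    [255,[0,-48,0],[0,0,0]],
    [255,[0,-52,0],[0,0,0]]
  ]
}}

```text
t: 5.28
tool_pos: [543.5, 22.3, 156.7]
eef_rot: [-1.437, 1.565, 3.061]
ft_force: [2.1, 0.6, -5.6]
opening: 0.133
```

Request:
{"op": "step_arm", "data": {
  "commands": [
    [255,[0,-3,0],[0,0,0]],
    [255,[0,-6,0],[0,0,0]],
    [255,[0,-9,0],[0,0,0]],
    [255,[0,-9,0],[0,0,0]],
    [255,[0,-9,0],[0,0,0]]
  ]
}}

```text
t: 5.7
tool_pos: [537.7, 23.5, 156.7]
eef_rot: [-1.868, 1.569, 2.629]
ft_force: [5.2, 0.9, -8.8]
opening: 0.136
```

Request:
{"op": "step_arm", "data": {
  "commands": [
    [255,[0,-2,0],[0,0,0]],
    [255,[0,-4,0],[0,0,0]],
    [255,[0,-4,0],[0,0,0]],
    [255,[0,-4,0],[0,0,0]]
  ]
}}

```text
t: 6.03
tool_pos: [537.2, 23.6, 156.8]
eef_rot: [1.991, 1.565, 0.203]
ft_force: [12.8, -1.5, -15.8]
opening: 0.136
```

Request:
{"op": "step_arm", "data": {
  "commands": [
    [0,[0,0,0],[0,0,0]],
    [0,[0,0,0],[0,0,0]],
    [0,[0,0,0],[0,0,0]],
    [0,[0,0,0],[0,0,0]],
    [0,[0,0,0],[0,0,0]]
  ]
}}

```text
t: 6.45
tool_pos: [531.5, 24.2, 157.0]
eef_rot: [-1.247, 1.565, -3.033]
ft_force: [-0.7, -0.5, 0.1]
opening: 0.49
```

Request:
{"op": "step_arm", "data": {
  "commands": [
    [0,[-25,0,0],[0,0,0]],
    [0,[-60,0,0],[0,0,0]],
    [0,[-90,0,0],[0,0,0]],
    [0,[-105,0,0],[0,0,0]],
    [0,[-105,0,0],[0,0,0]]
  ]
}}

```text
t: 6.87
tool_pos: [533.9, 24.6, 265.3]
eef_rot: [2.058, 1.569, 0.272]
ft_force: [-0.5, 1.2, -0.5]
opening: 0.867
```

Run:
```python
from mv import *
from ov import overlay
p=np.load("p.npy")
to(world(post(0,255),p),p[2])
p[3]=0
a=overlay(vision.grab_frame("side"),p,(260,120,430,290),2.3)
d=wrist(); b=overlay(d,p,(160,0,360,200),2); 
b=cv2.resize(b,(a.shape[0],a.shape[0]))
cv2.imwrite("pics/c1.png",np.hstack([a,b]))
```

```text
t 6.87 tcp [533.9  24.6 265.3] F [-0.5  1.2 -0.5] open 0.867 q7 -0.74
shift [ 10.1   4.5 202.2] turn [ 0.002 -0.001 -0.002]
```

View pics/c1.png

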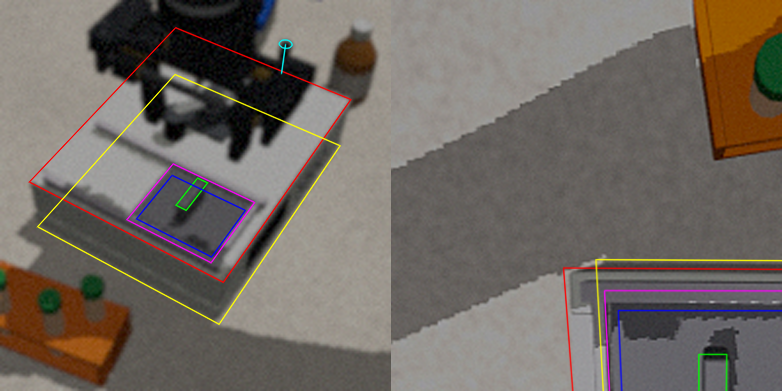

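The cover now covers the whole compartment and its rib lies at the predicted shut position (right panel, rib at ~(717,370)). Next is the post.

Request:
{"op": "step_arm", "data": {
  "commands": [
    [0,[2,1,40],[0,0,0]],
    [0,[4,2,80],[0,0,0]],
    [0,[6,3,120],[0,0,0]],
    [0,[8,4,160],[0,0,0]],
    [0,[10,4,200],[0,0,0]]
  ]
}}

```text
t: 7.38
tool_pos: [492.2, -173.5, 250.3]
eef_rot: [-1.433, 1.563, 3.065]
ft_force: [1.1, 0.1, -1.0]
opening: 1.002
```

Request:
{"op": "step_arm", "data": {
  "commands": [
    [0,[0,0,0],[0,0,0]],
    [0,[0,0,0],[0,0,0]],
    [0,[0,0,0],[0,0,0]],
    [0,[0,0,0],[0,0,0]],
    [0,[0,0,0],[0,0,0]]
  ]
}}

```text
t: 7.8
tool_pos: [494.2, -169.9, 251.8]
eef_rot: [-1.576, 1.566, 2.925]
ft_force: [-0.0, -0.5, -0.2]
opening: 1.003
```

Run:
```python
from mv import *
from ov import overlay
p=np.load("p.npy");p[3]=0
to(world(post(0,196),p),p[2])
a=overlay(vision.grab_frame("side"),p,(300,90,440,220),2.8)
b=overlay(wrist(),p,(170,100,470,400),1.3)
h=min(a.shape[0],b.shape[0]); cv2.imwrite("pics/c2.png",np.hstack([a[:h],b[:h]]))
```

```text
t 7.8 tcp [ 494.2 -169.9  251.8] F [-0.  -0.5 -0.2] open 1.003 q7 -0.41
shift [55.8  2.   3.6] turn [ 0.006 -0.     0.005]
```

View pics/c2.png

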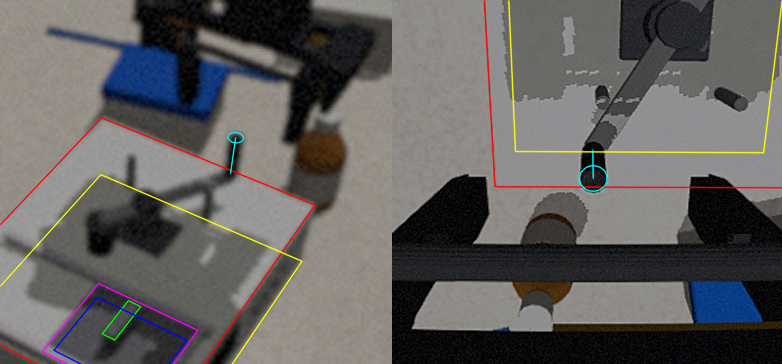

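Request:
{"op": "step_arm", "data": {
  "commands": [
    [60,[20,2,4],[0,0,0]],
    [90,[42,2,4],[0,0,0]],
    [120,[55,2,4],[0,0,0]],
    [150,[55,2,4],[0,0,0]],
    [190,[55,2,4],[0,0,0]]
  ]
}}

```text
t: 8.32
tool_pos: [494.7, -175.5, 196.9]
eef_rot: [-1.42, 1.566, 3.079]
ft_force: [0.5, -0.9, 0.1]
opening: 0.644
```

Request:
{"op": "step_arm", "data": {
  "commands": [
    [255,[0,0,0],[0,0,0]],
    [255,[0,0,0],[0,0,0]],
    [255,[0,0,0],[0,0,0]],
    [255,[0,0,0],[0,0,0]],
    [255,[0,0,0],[0,0,0]]
  ],
  "squeeze": 20
}}

```text
t: 8.73
tool_pos: [494.9, -176.4, 197.6]
eef_rot: [-1.218, 1.567, -3.004]
ft_force: [0.4, -0.7, 1.2]
opening: 0.273
```

Request:
{"op": "step_arm", "data": {
  "commands": [
    [255,[0,0,0],[0,0,0]],
    [255,[0,0,0],[0,0,0]],
    [255,[0,0,0],[0,0,0]],
    [255,[0,0,0],[0,0,0]],
    [255,[0,0,0],[0,0,0]]
  ]
}}

```text
t: 9.15
tool_pos: [495.3, -176.5, 197.3]
eef_rot: [-1.216, 1.568, -3.002]
ft_force: [1.8, -0.5, 1.2]
opening: 0.15
```

Run:
```python
from mv import *
p=np.load("p.npy")
for th in (0,.22,.44,.66,.88,1.1): to(world(post(th,196),p),p[2])
```

```text
t 9.15 tcp [ 495.3 -176.5  197.3] F [ 1.8 -0.5  1.2] open 0.15 q7 -0.47
shift [ 1.3 -0.7 -2.6] turn [0.002 0.001 0.003]
t 9.15 tcp [ 495.3 -176.5  197.3] F [ 1.8 -0.5  1.2] open 0.15 q7 -0.47
shift [ 1.3 17.2  5.9] turn [0.002 0.001 0.003]
t 9.15 tcp [ 495.3 -176.5  197.3] F [ 1.8 -0.5  1.2] open 0.15 q7 -0.47
shift [ 1.2 36.4 10.2] turn [0.002 0.001 0.003]
t 9.15 tcp [ 495.3 -176.5  197.3] F [ 1.8 -0.5  1.2] open 0.15 q7 -0.47
shift [ 1.2 56.2 10.3] turn [0.002 0.001 0.003]
t 9.15 tcp [ 495.3 -176.5  197.3] F [ 1.8 -0.5  1.2] open 0.15 q7 -0.47
shift [ 1.1 75.5  6. ] turn [0.002 0.001 0.003]
t 9.15 tcp [ 495.3 -176.5  197.3] F [ 1.8 -0.5  1.2] open 0.15 q7 -0.47
shift [ 1.  93.4 -2.4] turn [0.002 0.001 0.003]
```

Request:
{"op": "step_arm", "data": {
  "commands": [
    [255,[0,9,5],[0,0,0]],
    [255,[0,18,8],[0,0,0]],
    [255,[0,28,11],[0,0,0]],
    [255,[0,37,13],[0,0,0]],
    [255,[0,47,13],[0,0,0]]
  ]
}}

```text
t: 9.57
tool_pos: [533.8, -200.9, 196.9]
eef_rot: [-1.135, 1.556, -2.922]
ft_force: [-8.8, -4.5, 10.8]
opening: 0.151
```

Request:
{"op": "step_arm", "data": {
  "commands": [
    [255,[0,10,0],[0,0,0]],
    [255,[0,20,-2],[0,0,0]],
    [255,[0,29,-4],[0,0,0]],
    [255,[0,38,-8],[0,0,0]],
    [255,[0,42,-10],[0,0,0]]
  ]
}}

```text
t: 9.98
tool_pos: [577.7, -201.4, 196.6]
eef_rot: [-0.969, 1.557, -2.756]
ft_force: [-9.2, -5.4, 10.7]
opening: 0.151
```

Request:
{"op": "step_arm", "data": {
  "commands": [
    [255,[0,3,-2],[0,0,0]],
    [255,[0,6,-3],[0,0,0]],
    [255,[0,6,-3],[0,0,0]],
    [255,[0,6,-3],[0,0,0]],
    [255,[0,6,-3],[0,0,0]]
  ]
}}

```text
t: 10.4
tool_pos: [583.4, -199.9, 196.6]
eef_rot: [-0.98, 1.556, -2.768]
ft_force: [-9.0, -4.7, 10.2]
opening: 0.151
```

Run:
```python
from mv import *
p=np.load("p.npy")
to(world(post(1.1,196),p),p[2])
```

```text
t 10.4 tcp [ 583.4 -199.9  196.6] F [-9.  -4.7 10.2] open 0.151 q7 -0.38
shift [ 0.5  2.3 -6.5] turn [-0.     0.008  0.012]
```

Request:
{"op": "step_arm", "data": {
  "commands": [
    [255,[0,2,-1],[0,0,0]],
    [255,[0,4,-2],[0,0,0]],
    [255,[0,6,-4],[0,0,0]],
    [255,[0,6,-4],[0,0,0]],
    [255,[0,6,-4],[0,0,0]]
  ]
}}

```text
t: 10.82
tool_pos: [588.1, -198.3, 196.5]
eef_rot: [-0.987, 1.551, -2.776]
ft_force: [-13.0, -5.7, 13.4]
opening: 0.15
```

Request:
{"op": "step_arm", "data": {
  "commands": [
    [255,[0,1,-1],[0,0,0]],
    [255,[0,2,-1],[0,0,0]],
    [255,[0,3,-2],[0,0,0]],
    [255,[0,3,-2],[0,0,0]],
    [255,[0,3,-2],[0,0,0]]
  ]
}}

```text
t: 11.23
tool_pos: [588.8, -198.2, 196.3]
eef_rot: [-1.008, 1.545, -2.798]
ft_force: [-19.4, -7.5, 18.6]
opening: 0.156
```

Run:
```python
from mv import *
p=np.load("p.npy")
to(world(post(1.1,196),p),p[2])
```

```text
t 11.23 tcp [ 588.8 -198.2  196.3] F [-19.4  -7.5  18.6] open 0.156 q7 -0.39
shift [ 0.3 -2.6 -3.6] turn [-0.002  0.014  0.022]
```

Request:
{"op": "step_arm", "data": {
  "commands": [
    [255,[0,0,0],[0,0,0]],
    [255,[0,0,0],[0,0,0]],
    [255,[0,0,0],[0,0,0]],
    [255,[0,0,0],[0,0,0]],
    [255,[0,0,0],[0,0,0]]
  ],
  "squeeze": 35
}}

```text
t: 11.65
tool_pos: [588.8, -198.2, 196.4]
eef_rot: [-1.007, 1.545, -2.797]
ft_force: [-18.9, -7.0, 19.6]
opening: 0.148
```

Request:
{"op": "step_arm", "data": {
  "commands": [
    [255,[0,0,0],[0,0,0]],
    [255,[0,0,0],[0,0,0]],
    [255,[0,0,0],[0,0,0]],
    [255,[0,0,0],[0,0,0]],
    [255,[0,0,0],[0,0,0]]
  ]
}}

```text
t: 12.07
tool_pos: [588.7, -198.2, 196.4]
eef_rot: [-1.008, 1.545, -2.798]
ft_force: [-19.0, -7.3, 18.5]
opening: 0.147
```

Run:
```python
from mv import *
from ov import overlay
p=np.load("p.npy");p[3]=0;p[4]=1.1
to(world(post(1.1,196),p),p[2])
a=overlay(vision.grab_frame("side"),p,(300,90,440,220),2.8)
b=overlay(wrist(),p,(170,0,470,300),1.35)
h=min(a.shape[0],b.shape[0]); cv2.imwrite("pics/c3.png",np.hstack([a[:h],b[:h]]))
```

```text
t 12.07 tcp [ 588.7 -198.2  196.4] F [-19.   -7.3  18.5] open 0.147 q7 -0.39
shift [ 0.4 -2.6 -3.7] turn [-0.002  0.014  0.022]
```

View pics/c3.png

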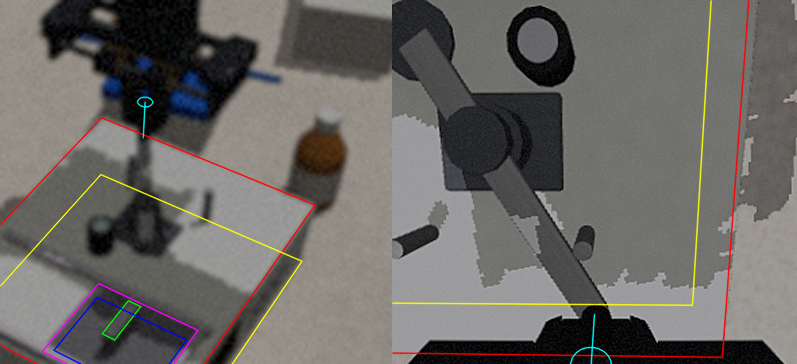

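The arm touches the stop pin (right panel, ~(585,245)) and the post is between the pads. The cover is still shut and the bottle is standing.

Run:
```python
from plant import r
print(r.sign_off()); s=r.read_state(); print(s["t"],s["tool_pos"],s["ft_force"],s["opening"])
```

```text
the job is handed in; nothing more can be done
None
the job is handed in; nothing more can be done
```

I gripped the cover's rib and slid the cover about 60 mm until it hit its end stop. Then I gripped the post, swung the shutter arm along its arc to its stop, and handed the job in at about 12 s with the post still held at a 35 N squeeze.

- **Cover:** at the stop the resistance rose from about 2 N to 13 N. The pictures afterwards show the rib within about 1 mm of its shut position and the compartment covered.
- **Shutter arm:** in the last wrist picture the arm rests against the stop pin. The last 3.5 mm of commanded push moved the tool only about 0.7 mm, and the horizontal force rose to about 20 N, against a spring force of 8 N.
- **Bystanders:** no move went near the rack, bottle or tip box. The bottle still stands in the last pictures; I did not measure where the three stand afterwards.
- **Disagreements:**
  - The first side-camera fit was a few pixels off, but the wrist camera confirmed the reader's pose.
  - At the stop the tool sat about 4.5 mm from the modelled post position, mostly because the grip was off-centre on the post.
  - The sensor also showed about 19 N vertically while holding, which I did not explain.
- **After hand-in:** the state could no longer be read, so the final second is unchecked.

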